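# Set a rebuilt carburettor to its cold-start position

### The job

Set the carburettor on the bench stand for a cold start, by pushing its two levers with a fingertip: push the black throttle lever wide open so that its tail swings clear of the fast-idle roller, push the red choke lever past its half-choke click all the way to the full-choke stop, and then push the throttle lever back until its tail rests against the roller (fast idle). The stand is loose, so do not lift it, tip it or shove it along the bench, and leave the things lying round it alone.

Things in the scene. Friction and masses are not known exactly. Their poses are not given: they have to be found in the camera images.
- carb_stand: Cast aluminium carburettor on a loose steel bench stand (about 3 kg, base 150 x 130 x 12 mm, held by friction only). Origin: centre of the base's underside. Own x runs along the bore, the open flared mouth with a brass butterfly is at -x, y to the left, z up. Two levers sweep horizontally over its top; apart from their paddles nothing is higher than 112 mm above the bench.
- choke_shaft (a point): Axis of the upright choke shaft (25 mm from the stand's origin towards the mouth, -x), at 105 mm above the bench. Its short second arm carries the brass fast-idle roller (10 mm wide), which stops at the throttle lever's tail while the throttle is at idle: the choke is then blocked at about 0.86 rad, short of the second lobe.
- choke_lever (a joint): Choke lever (red paddle, stand's left side): turn about the choke shaft, rad, growing clockwise from above. 0 open (stop), 0.65 half choke (click), 1.30 full choke (second stop). A sprung ball clicks over a lobe at 0.33 and at 0.98: about 3 N at the paddle passes each; let go, the lever falls to the nearest of 0, 0.65 and 1.30.
- choke_paddle (a point): Centre of the red choke paddle, 118 mm above the bench, 55 mm from the choke shaft: upright plastic paddle 26 mm high (105 to 131 mm above the bench), 20 mm long radially, 8 mm thick. Seen from the shaft it lies 2.27 rad counterclockwise of the stand's +x with the choke open, 0.97 rad when full.
- throttle_shaft (a point): Axis of the upright throttle shaft (25 mm from the stand's origin away from the mouth, +x), at 105 mm above the bench. The lever's steel tail (30 mm long, 10 wide) points from here to the choke shaft at idle.
- throttle_lever (a joint): Throttle lever (black paddle, stand's right side): turn about the throttle shaft, rad, growing clockwise from above. 0 idle (shut), 1.30 wide open (stop). No spring: friction keeps it where it is left; about 1.5 N at the paddle moves it. Its tail is clear of the roller from about 0.8 on. With the choke full it can be pushed back only to about 0.37, against the roller: fast idle.
- throttle_paddle (a point): Centre of the black throttle paddle, 118 mm above the bench, 55 mm from the throttle shaft, same size as the red one (26 high, 20 long radially, 8 thick). Seen from the shaft it lies 5.41 rad counterclockwise of the stand's +x (that is, -0.87) at idle, 4.11 rad when wide open.
- small_screwdriver: Screwdriver with a green handle, 22 x 155 x 21 mm, lying to the right of the stand; leave alone. Origin: centre of its underside.
- pliers: Red-handled needle-nose pliers, 70 x 155 x 12 mm, lying to the left of the stand; leave alone. Origin: centre of the underside.
- seal_driver: Dark grey tubular seal driver standing upright, 40 x 40 x 85 mm, behind the stand on the left; leave standing. Origin: centre of its underside.
- tape: Roll of masking tape lying flat, 70 x 70 x 24 mm, behind the stand on the right; leave alone. Origin: centre of its underside.
Things that resemble listed ones, but are neither listed nor needed, are in the scene too. There is more than one size of the seal_driver; the one meant has the size given above.

How it is judged:
By the outcome, as a careful person would: the job done as asked, in the order asked, and still so for the second after the job is handed in, with the robot touching nothing.
It also fails if it takes over 72 s, if anything falls off the work surface, if the arm or the gripper's body presses on something with over 40 N, if the wrist force passes 120 N, or if a joint passes its speed limit or range.

### The arm

A 7-joint arm with a two-finger parallel gripper is mounted at the origin on a cart in front of the work surface, level with it; the furniture and walls round the work are solid. World frame = base frame: x ahead of the robot, y to its left, z up, the work surface at z = 0. Lengths are in m, angles in rad, forces in N, time in s.
With the tool pointing down it reaches from about 0.4 to 0.875 m from the base axis. Payload 6.5 kg.
Tool frame: the origin (TCP) lies midway between the tips of the shut fingers; the grasp point (between the pads) lies 19 mm behind it (robot.grasp_offset is the z of the grasp point in the tool frame, in m); z points along the fingers, y is the line along which they close (so a half turn about z gives the same grasp; the last joint's range is limited). The gripper opens to 85 mm and grips with 20 to 120 N. Pads are 22 mm wide; open, the fingers measure 114 mm over their backs; the gripper's body (76 mm by 85 mm) begins 54 mm behind the grasp point. The pads swing forward as they close: fully open they stand 13 mm farther back than shut.
Start: joints at [1.251, 0.536, -0.004, 1.538, 0.003, 1.067, -0.071], TCP at [0.163, -0.629, 0.231] pointing down, gripper open.
Joint ranges: [-2.7, 2.7], [-0.37, 2.16], [-1.27, 1.26], [0.24, 2.4], [-1.31, 4.45], [0.19, 1.91], [-2.76, 2.76]. Speed limits (rad/s): [2.39, 2.39, 3.14, 3.14, 3.14, 3.14, 3.14].

### API

Orientations are given as a unit quaternion [x, y, z, w].
In Python, from station import robot gives the robot as it stands.
- The arm moves only by the shell command python3 -m jog 'ROWS' [FORCE]. ROWS is JSON, a list of rows, each a list of 7 numbers: the shift along the world's x, y, z in units of 750 mm (1.0 is 750 mm), then the turn, a rotation vector about the world's x, y, z in units of 90 degrees (1.0 is 90 degrees), then the opening, from 0 (shut) to 1 (fully open). A call has 1 to 12 rows; each row is the pose to reach, as a shift and turn from the pose commanded when the call began; what a row does not reach only later rows make up. A row lasts 1/12 s, in which the tool goes at most 41.7 mm and 7.16 degrees, less where a joint would pass 70% of its speed; a pose out of reach is approached as far as the arm can. A call with a number of a shift or a turn outside -1 to 1 is refused whole. A call with a gripper value outside its range is refused whole. The fingers move at their own pace and stop on an object; FORCE is the grip in N (left out, the last holds). Time passes only in rows, so rows that repeat a pose let the fingers close. It gives the time, the measured TCP pose, the force, the opening and the grip force at its end, in the units of the state.
- robot.sense(): the state, without advancing time (a new reading comes with each control period).
- robot.snapshot(name): name is "scene" or "top" or "wrist"; returns (picture, depth): 384x512x3 uint8, blue, green, red; 384x512 float32, m along the optical axis (not along the pixel's ray), 0 where there is no reading.
- robot.calibration(name): a dict with "intrinsics" (3x3 intrinsics, pixels), "D" ([k1, k2, p1, p2, k3] as OpenCV has them; the pictures are not rectified), "rvec" (rotation vector, rad) and "tvec" (3), from world to camera coordinates, as OpenCV has them. Camera axes: x right, y down, z forward; pixel columns grow to the right and rows downward; lengths in m; the calibration is good to about 2 mm. A picture is of the moment at which its call begins: read the wrist's pose just before it. calibration takes no time and is no camera call; for the wrist camera it gives the pose at the moment of the call.
- robot.finish_job(): hands the job in; it is judged then, once.
Trained networks look in the newest picture that a camera, given by its name, has taken for a name from the list of things; names that differ only in an ending like _2 or _b are one class to them, and where a whole thing is asked for, a point or a joint stands for the part that bears it (a point fixed in the world has none). Each returns a list of dicts, best first, with "conf" (0 to 1); they miss things now and then, are a little off and sometimes report something else, mostly with a low value. They report only what shows in the picture. A call takes as long as a camera call. They do not tell look-alikes from the thing itself.
- robot.look_for(camera, name): "bbox" ([left, top, right, bottom] in pixels, round what is visible of it).
The state is a dict: "t": time; "joint_pos": joint angles; "qd": joint speeds; "tau": joint torques, N m; "eef_pos": TCP position; "eef_rot": TCP orientation; "wrist_force": force on the tool from outside, world axes, zero at the start; "wrist_torque": the same for the moment, N m; "grip_width": finger opening in m; "grip_force": force on a finger pad.
Only numpy, scipy, OpenCV 4.12 (cv2) and the standard library are available. Lean on these libraries where they do the work, as an engineer would, in place of code of your own. Each camera call takes 0.05 s, during which the arm holds its last target. There are 200 camera calls.

## Working session

There is one attempt and no reset: what is moved stays moved. The work goes in short steps, Python scripts to look and compute and a shell command to move; the robot and the scene stay as the last step left them, time stands still between calls to the robot, and variables do not carry over. Pictures are saved under pics/ and viewed, at most 10 in all, crops included, and the job is handed in when it is done.

```bash
mkdir -p pics
cat > h.py <<'E'
import numpy as np, cv2
from station import robot
def world(cam,u,v,d=None,z=None):
    c=robot.calibration(cam);K=np.array(c["intrinsics"]);D=np.array(c["D"])
    R=cv2.Rodrigues(np.array(c["rvec"]))[0];t=np.array(c["tvec"]).ravel()
    p=cv2.undistortPoints(np.array([[[u,v]]],float),K,D)[0,0];r=np.array([*p,1])
    C=-R.T@t; w=R.T@r
    if d is None: d=(z-C[2])/w[2]
    return C+d*w
def project(cam,P):
    c=robot.calibration(cam)
    return cv2.projectPoints(np.array(P,float).reshape(-1,3),np.array(c["rvec"]),np.array(c["tvec"]),np.array(c["intrinsics"]),np.array(c["D"]))[0].reshape(-1,2)
E
python3 - <<'E'
from h import *
for c in ["top","scene"]:
    im,d=robot.snapshot(c); cv2.imwrite(f"pics/{c}0.png",im)
    for n in ["carb_stand","choke_paddle","throttle_paddle","choke_shaft","throttle_shaft","seal_driver"]:
        for r in robot.look_for(c,n)[:2]:
            b=r["bbox"];u,v=(b[0]+b[2])/2,(b[1]+b[3])/2
            print(c,n,np.round(b),round(r["conf"],2),world(c,u,v,d[int(v),int(u)]).round(3))
print(robot.sense()["t"],robot.sense()["eef_rot"])
E
```

```text
top carb_stand [224. 196. 293. 276.] 0.9 [0.538 0.073 0.097]
top choke_paddle [247. 241. 273. 267.] 0.54 [0.498 0.072 0.103]
top throttle_paddle [250. 200. 268. 233.] 0.7 [0.583 0.069 0.106]
top choke_shaft [228. 197. 296. 274.] 0.58 [0.539 0.065 0.095]
top choke_shaft [184. 231. 208. 291.] 0.28 [ 0.494  0.235 -0.002]
top throttle_shaft [226. 196. 294. 276.] 0.77 [0.538 0.069 0.098]
top seal_driver [202. 178. 220. 202.] 0.87 [0.676 0.192 0.008]
top seal_driver [189. 143. 213. 176.] 0.69 [0.727 0.2   0.112]
scene carb_stand [249. 188. 324. 279.] 0.62 [0.525 0.085 0.072]
scene choke_paddle [288. 216. 308. 242.] 0.48 [0.505 0.07  0.091]
scene throttle_paddle [267. 188. 289. 216.] 0.57 [ 0.655 -0.032  0.005]
scene choke_shaft [250. 185. 321. 278.] 0.84 [0.529 0.085 0.076]
scene throttle_shaft [245. 188. 323. 277.] 0.85 [0.532 0.087 0.071]
scene seal_driver [207. 220. 223. 253.] 0.85 [0.645 0.198 0.056]
scene seal_driver [186. 258. 216. 311.] 0.83 [0.546 0.319 0.086]
0.7 [ 9.91954992e-01  1.26591053e-01 -7.50867976e-06  4.51196067e-06]
```

View pics/top0.png

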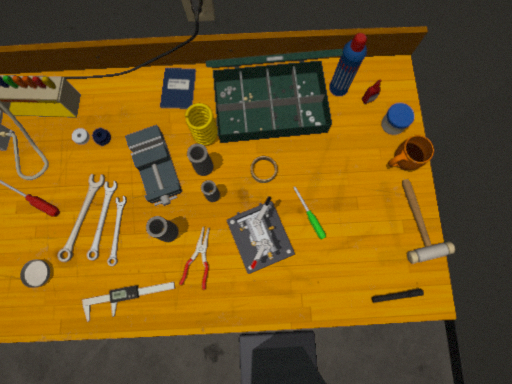

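The top view shows the stand around pixel (262,237), slightly rotated. The screwdriver is at (312,215), the pliers at (198,260), and upright drivers at (200,160), (210,190) and (162,229). I'll zoom in next.

Run:
```python
from h import *
a=cv2.imread("pics/top0.png")[185:285,215:305]
b=cv2.imread("pics/scene0.png")[170:290,235:335]
a=cv2.resize(a,(400,444),interpolation=cv2.INTER_CUBIC);b=cv2.resize(b,(370,444),interpolation=cv2.INTER_CUBIC)
cv2.imwrite("pics/crop0.png",np.hstack([a,b]))
```

```text
(no output)
```

View pics/crop0.png

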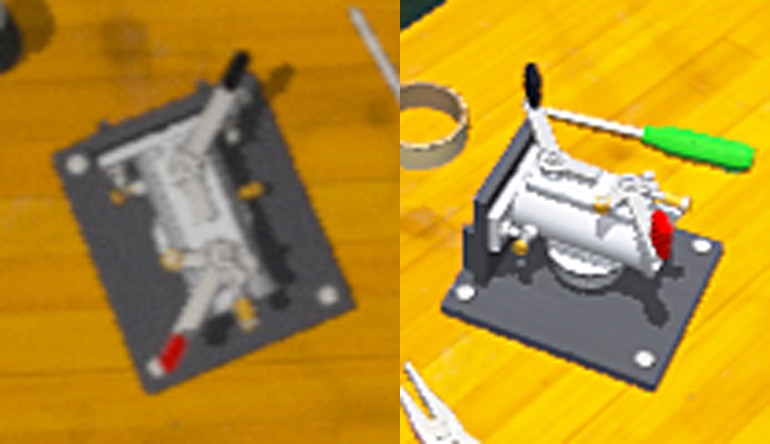

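```bash
cat >> h.py <<'E'
def model(p):
    x,y,a=p
    L=[(.075,.065,.012),(-.075,.065,.012),(-.075,-.065,.012)]
    L+=[(-.025+.055*np.cos(2.27),.055*np.sin(2.27),.131),(.025+.055*np.cos(-.87),.055*np.sin(-.87),.131)]
    L=np.array(L);c,s=np.cos(a),np.sin(a)
    return np.c_[x+c*L[:,0]-s*L[:,1],y+s*L[:,0]+c*L[:,1],L[:,2]]
E
python3 - <<'E'
from h import *
from scipy.optimize import least_squares
uv=np.array([(55,155),(150,390),(352,305),(174,350),(237,67)])/4.444+[215,185]-.4
r=least_squares(lambda p:(project("top",model(p))-uv).ravel(),[.54,.07,.385])
print(r.x.round(4)); print(r.fun.reshape(-1,2).round(1))
x,y,a=r.x
for n,s,ang in [("choke",-.025,[2.27,.97]),("thr",.025,[-.87,-.87-1.3,-.87-.37])]:
    S=np.array([x+s*np.cos(a),y+s*np.sin(a)]);print(n,S.round(4),[(S+.055*np.array([np.cos(a+g),np.sin(a+g)])).round(4) for g in ang])
s=robot.calibration("top");print(s["tvec"])
E
```

```text
[0.5477 0.0668 0.3384]
[[-1.  -0.9]
 [-0.6  1.3]
 [ 1.5  0.4]
 [ 0.1  0. ]
 [ 0.  -0.8]]
choke [0.5241 0.0585] [array([0.4767, 0.0865]), array([0.5383, 0.1117])]
thr [0.5712 0.0751] [array([0.6187, 0.0473]), array([0.5571, 0.022 ]), array([0.6054, 0.032 ])]
[0.10586249 0.65456975 0.77879162]
```

```bash
python3 -m jog '[[0.26,0.4,0.1,0,0,0.25,0],[0.26,0.4,0.1,0,0,0.25,0],[0.26,0.4,0.1,0,0,0.25,0],[0.26,0.4,0.1,0,0,0.25,0],[0.26,0.4,0.1,0,0,0.25,0],[0.26,0.4,0.1,0,0,0.25,0],[0.26,0.4,0.1,0,0,0.25,0],[0.26,0.4,0.1,0,0,0.25,0],[0.26,0.4,0.1,0,0,0.25,0],[0.26,0.4,0.1,0,0,0.25,0],[0.26,0.4,0.1,0,0,0.25,0]]'
python3 -m jog '[[0.26,0.4,0,0,0,0.25,0],[0.26,0.4,0,0,0,0.25,0],[0.26,0.4,0,0,0,0.25,0],[0.26,0.4,0,0,0,0.25,0],[0.26,0.4,0,0,0,0.25,0],[0.26,0.4,0,0,0,0.25,0],[0.26,0.4,0,0,0,0.25,0],[0.26,0.4,0,0,0,0.25,0],[0.26,0.4,0,0,0,0.25,0],[0.26,0.4,0,0,0,0.25,0],[0.26,0.4,0,0,0,0.25,0]]'
python3 - <<'E'
from h import *
im,d=robot.snapshot("wrist"); cv2.imwrite("pics/w1.png",im); np.save("w1d.npy",d)
for n in ["carb_stand","choke_paddle","throttle_paddle"]:
    for r in robot.look_for("wrist",n)[:2]: print(n,np.round(r["bbox"]),round(r["conf"],2))
print(project("wrist",model([.5477,.0668,.3384])).round(0).tolist())
E
```

```text
t: 1.62
eef_pos: [0.3595, -0.3279, 0.307]
eef_rot: [0.948, 0.32, 0.0, 0.001]
wrist_force: [0.7, -1.4, 0.2]
grip_width: 0.0001
grip_force: 0.0
t: 2.53
eef_pos: [0.5535, -0.0294, 0.3056]
eef_rot: [0.868, 0.497, -0.0, -0.0]
wrist_force: [-0.3, -0.4, 0.7]
grip_width: 0.0002
grip_force: 0.0
carb_stand [124.  28. 287. 174.] 0.57
choke_paddle [125.  93. 200. 136.] 0.84
throttle_paddle [196.  74. 280. 111.] 0.94
[[213.0, 22.0], [147.0, 115.0], [220.0, 174.0], [133.0, 120.0], [273.0, 78.0]]
```

View pics/w1.png

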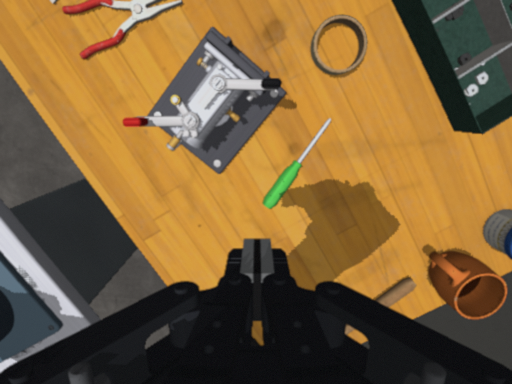

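The wrist view shows the red paddle at (133,121), the black one at (271,83), and base corners at (212,27), (148,115) and (219,173). These agree with the model to within about 5 px. I'll refit and work out the pushing path.

```bash
python3 - <<'E'
from h import *
from scipy.optimize import least_squares
ut=np.array([(55,155),(150,390),(352,305),(174,350),(237,67)])/4.444+[215,185]-.4
uw=np.array([(212,27),(148,115),(219,173),(134,121),(271,83)],float)
fw=least_squares(lambda p:(project("wrist",model(p))-uw).ravel(),[.54,.07,.385])
print("wrist",fw.x.round(4),fw.fun.round(1))
r=least_squares(lambda p:np.r_[2*(project("top",model(p))-ut).ravel(),(project("wrist",model(p))-uw).ravel()],[.54,.07,.385])
print(r.x.round(4)); np.save("pose.npy",r.x)
E
cat >> h.py <<'E'
def finger(lever,q,off):  # TCP xy with pad-side contact; off CCW of paddle centre
    x,y,a=np.load("pose.npy")
    s,g=(-.025,2.27) if lever=="choke" else (.025,-.87)
    S=np.array([x+s*np.cos(a),y+s*np.sin(a)]);t=a+g-q;er=np.array([np.cos(t),np.sin(t)])
    return S+.055*er+off*np.array([-er[1],er[0]]), (t-np.pi/2 if lever=="choke" else t+np.pi/2)
def plan(lever,qs,off,z,yaw0=None,p0=None):
    s=robot.sense();p=np.array(s["eef_pos"]) if p0 is None else np.array(p0)
    q=s["eef_rot"];yaw=2*np.arctan2(q[1],q[0]) if yaw0 is None else yaw0
    for k in qs:
        c,w=finger(lever,k,off);d=np.r_[c-p[:2],z-p[2]]/.75
        print(k,c.round(4),"row",d.round(4),"turn",round((w-yaw)/(np.pi/2),3))
E
python3 - <<'E'
from h import *
plan("thr",[0],.028,.117)
c,w=finger("thr",0,.028)
plan("thr",np.arange(0,1.31,.13),.015,.117,w,[*c,.117])
E
```

```text
wrist [0.5457 0.0647 0.3286] [ 1.2 -2.3 -1.9  1.   0.2  2.4 -1.9  0.8  2.  -0.9]
[0.5467 0.0656 0.3328]
0 [0.6319 0.0697] row [ 0.1056  0.1351 -0.2521] turn -0.001
0.0 [0.6252 0.0585] row [-0.0089 -0.0149  0.    ] turn 0.0
0.13 [0.6228 0.0516] row [-0.0121 -0.0242  0.    ] turn -0.083
0.26 [0.6195 0.0449] row [-0.0166 -0.033   0.    ] turn -0.166
0.39 [0.6153 0.0388] row [-0.0221 -0.0412  0.    ] turn -0.248
0.52 [0.6104 0.0333] row [-0.0287 -0.0486  0.    ] turn -0.331
0.65 [0.6048 0.0284] row [-0.0361 -0.0551  0.    ] turn -0.414
0.78 [0.5986 0.0243] row [-0.0444 -0.0605  0.    ] turn -0.497
0.91 [0.592  0.0211] row [-0.0532 -0.0649  0.    ] turn -0.579
1.04 [0.585  0.0187] row [-0.0626 -0.068   0.    ] turn -0.662
1.17 [0.5777 0.0173] row [-0.0723 -0.0699  0.    ] turn -0.745
1.3 [0.5703 0.0168] row [-0.0821 -0.0706  0.    ] turn -0.828
```

```bash
python3 -m jog '[[0.03,0.04,0,0,0,0,0],[0.07,0.09,0,0,0,0,0],[0.106,0.135,-0.03,0,0,0,0],[0.106,0.135,-0.08,0,0,0,0],[0.106,0.135,-0.12,0,0,0,0],[0.106,0.135,-0.16,0,0,0,0],[0.106,0.135,-0.2,0,0,0,0],[0.106,0.135,-0.23,0,0,0,0],[0.106,0.135,-0.252,0,0,0,0],[0.106,0.135,-0.252,0,0,0,0],[0.106,0.135,-0.252,0,0,0,0]]'
python3 - <<'E'
from h import *
im,d=robot.snapshot("wrist"); cv2.imwrite("pics/w2.png",im)
E
```

```text
t: 3.65
eef_pos: [0.6323, 0.0705, 0.1169]
eef_rot: [0.868, 0.496, -0.001, -0.0]
wrist_force: [0.0, 0.9, 0.9]
grip_width: -0.0002
grip_force: 0.0
```

View pics/w2.png

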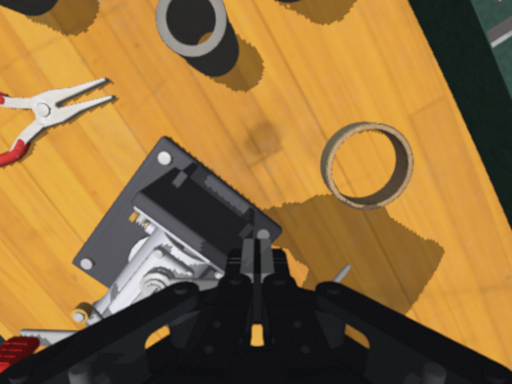

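The fingertips are down at (257,240), behind the black paddle, and touch nothing (force under 1 N). I'll push now, stopping short of the stop.

```bash
python3 -m jog '[[-0.009,-0.015,0,0,0,0,0],[-0.012,-0.024,0,0,0,-0.08,0],[-0.017,-0.033,0,0,0,-0.16,0],[-0.022,-0.041,0,0,0,-0.24,0],[-0.025,-0.045,0,0,0,-0.29,0],[-0.029,-0.049,0,0,0,-0.33,0],[-0.029,-0.049,0,0,0,-0.33,0]]'
python3 - <<'E'
from h import *
c,w=finger("thr",.52,.015)
im,d=robot.snapshot("top"); cv2.imwrite("pics/t3.png",im)
plan("thr",[.52,.65,.78,.91,1.04,1.17,1.25],.015,.117)
E
```

```text
t: 4.28
eef_pos: [0.6112, 0.0337, 0.119]
eef_rot: [0.967, 0.256, 0.001, 0.001]
wrist_force: [-0.0, 0.4, -0.6]
grip_width: -0.0003
grip_force: 0.0
0.52 [0.6104 0.0333] row [-0.0012 -0.0011 -0.0024] turn -0.005
0.65 [0.6048 0.0284] row [-0.0087 -0.0076 -0.0024] turn -0.087
0.78 [0.5986 0.0243] row [-0.0169 -0.0131 -0.0024] turn -0.17
0.91 [0.592  0.0211] row [-0.0258 -0.0174 -0.0024] turn -0.253
1.04 [0.585  0.0187] row [-0.0352 -0.0205 -0.0024] turn -0.336
1.17 [0.5777 0.0173] row [-0.0449 -0.0225 -0.0024] turn -0.419
1.25 [0.5732 0.0169] row [-0.0509 -0.023  -0.0024] turn -0.469
```

```bash
python3 -m jog '[[-0.009,-0.008,-0.001,0,0,-0.08,0],[-0.017,-0.013,-0.001,0,0,-0.17,0],[-0.026,-0.017,-0.001,0,0,-0.25,0],[-0.035,-0.02,-0.001,0,0,-0.33,0],[-0.035,-0.02,-0.001,0,0,-0.33,0]]'
python3 -m jog '[[-0.005,-0.001,0,0,0,-0.04,0],[-0.01,-0.002,0,0,0,-0.08,0],[-0.01,-0.002,0,0,0,-0.08,0]]'
python3 - <<'E'
from h import *
im,d=robot.snapshot("wrist"); im2,_=robot.snapshot("scene")
cv2.imwrite("pics/s4.png",np.hstack([cv2.resize(im,(400,400)),cv2.resize(im2[170:290,235:335],(370,400),interpolation=cv2.INTER_CUBIC)]))
E
```

```text
t: 4.75
eef_pos: [0.5844, 0.0193, 0.1175]
eef_rot: [1.0, -0.0, 0.0, 0.0]
wrist_force: [-0.1, 0.1, 0.1]
grip_width: 0.0001
grip_force: 0.0
t: 5.0
eef_pos: [0.5775, 0.0187, 0.1172]
eef_rot: [0.998, -0.06, 0.0, 0.0]
wrist_force: [0.1, 0.3, 0.1]
grip_width: 0.0002
grip_force: 0.0
```

View pics/s4.png

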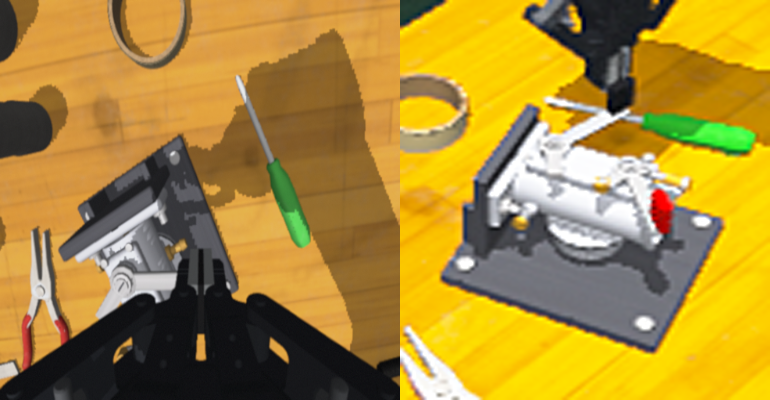

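The lever has swung out to the right with the fingertip (scene crop, 620,110) and the stand hasn't moved. I'll creep to the stop.

```bash
python3 -m jog '[[-0.003,-0.001,0,0,0,-0.03,0],[-0.006,-0.001,0,0,0,-0.05,0],[-0.006,-0.001,0,0,0,-0.05,0]]'
python3 -m jog '[[-0.003,0,0,0,0,-0.02,0],[-0.003,0,0,0,0,-0.02,0]]'
python3 -m jog '[[-0.003,0,0,0,0,-0.02,0],[-0.003,0,0,0,0,-0.02,0]]'
python3 - <<'E'
from h import *
plan("thr",[1.25,1.3,1.35],.015,.117)
E
```

```text
t: 5.35
eef_pos: [0.573, 0.0184, 0.1167]
eef_rot: [0.995, -0.099, 0.0, -0.0]
wrist_force: [0.6, -0.3, 0.3]
grip_width: -0.0001
grip_force: 0.1
t: 5.52
eef_pos: [0.5707, 0.0183, 0.1166]
eef_rot: [0.993, -0.115, 0.0, -0.0]
wrist_force: [0.8, -0.3, 1.2]
grip_width: 0.0001
grip_force: 0.2
t: 5.68
eef_pos: [0.5683, 0.0183, 0.1166]
eef_rot: [0.991, -0.131, 0.0, -0.0]
wrist_force: [0.1, 0.2, -0.2]
grip_width: 0.0
grip_force: 0.2
1.25 [0.5732 0.0169] row [ 0.0064 -0.0019  0.0005] turn 0.029
1.3 [0.5703 0.0168] row [ 0.0026 -0.002   0.0005] turn -0.003
1.35 [0.5675 0.0169] row [-0.0012 -0.0019  0.0005] turn -0.034
```

```bash
python3 -m jog '[[-0.002,0,0,0,0,-0.01,0],[-0.002,0,0,0,0,-0.01,0],[-0.002,0,0,0,0,-0.01,0]]'
python3 -m jog '[[-0.002,0,0,0,0,-0.01,0],[-0.002,0,0,0,0,-0.01,0],[-0.002,0,0,0,0,-0.01,0]]'
python3 - <<'E'
from h import *
im,d=robot.snapshot("wrist"); im2,_=robot.snapshot("scene")
cv2.imwrite("pics/s5.png",np.hstack([cv2.resize(im[200:384,100:356],(420,400),interpolation=cv2.INTER_CUBIC),cv2.resize(im2[170:290,235:335],(370,400),interpolation=cv2.INTER_CUBIC)]))
E
```

```text
t: 5.93
eef_pos: [0.5679, 0.0182, 0.1168]
eef_rot: [0.99, -0.139, 0.001, -0.0]
wrist_force: [4.6, 0.2, -2.9]
grip_width: 0.0001
grip_force: 2.5
t: 6.18
eef_pos: [0.5675, 0.018, 0.117]
eef_rot: [0.989, -0.147, 0.002, -0.0]
wrist_force: [8.3, -0.5, -4.2]
grip_width: -0.0003
grip_force: 4.0
```

View pics/s5.png

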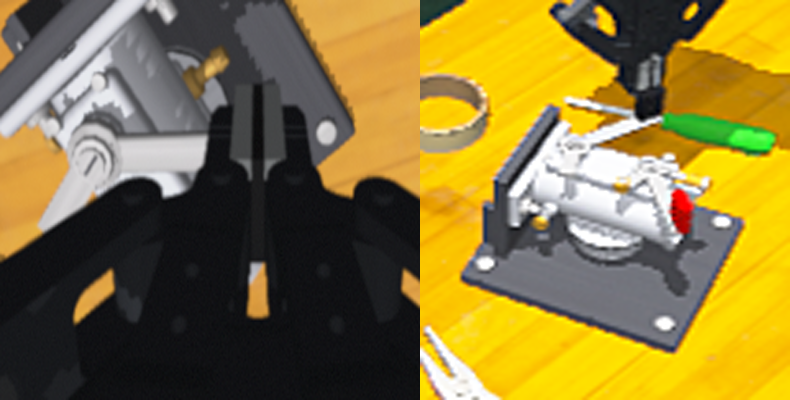

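The lever is on its wide-open stop at 8 N, and the stand looks unmoved. I'll back off, rise and go to the choke lever.

```bash
python3 -m jog '[[0.01,0.003,0,0,0,0,0],[0.02,0.005,0,0,0,0,0],[0.02,0.005,0.04,0,0,0.07,0],[0.02,0.005,0.08,0,0,0.14,0],[0.02,0.005,0.12,0,0,0.21,0],[0.02,0.005,0.12,0,0,0.28,0],[0.02,0.005,0.12,0,0,0.35,0],[0.02,0.005,0.12,0,0,0.42,0],[0.02,0.005,0.12,0,0,0.49,0]]'
python3 - <<'E'
from h import *
im,d=robot.snapshot("top")
cv2.imwrite("pics/t6.png",cv2.resize(im[185:285,215:305],(540,600),interpolation=cv2.INTER_CUBIC))
plan("choke",[0],.030,.117)
c,w=finger("choke",0,.030)
plan("choke",np.arange(0,1.31,.13),.013,.117,w,[*c,.117])
E
```

```text
t: 7.03
eef_pos: [0.5799, 0.022, 0.2065]
eef_rot: [0.971, 0.238, -0.001, -0.0]
wrist_force: [0.7, 0.1, 0.6]
grip_width: 0.0001
grip_force: 0.0
0 [0.4605 0.06  ] row [-0.1592  0.0508 -0.1191] turn 0.348
0.0 [0.4692 0.0745] row [0.0116 0.0195 0.    ] turn 0.0
0.13 [0.4718 0.0814] row [0.0152 0.0286 0.    ] turn -0.083
0.26 [0.4754 0.0878] row [0.0199 0.0372 0.    ] turn -0.166
0.39 [0.4797 0.0937] row [0.0257 0.0451 0.    ] turn -0.248
0.52 [0.4848 0.0991] row [0.0324 0.0521 0.    ] turn -0.331
0.65 [0.4905 0.1037] row [0.04   0.0583 0.    ] turn -0.414
0.78 [0.4968 0.1075] row [0.0484 0.0634 0.    ] turn -0.497
0.91 [0.5035 0.1105] row [0.0573 0.0674 0.    ] turn -0.579
1.04 [0.5105 0.1126] row [0.0667 0.0702 0.    ] turn -0.662
1.17 [0.5177 0.1137] row [0.0764 0.0717 0.    ] turn -0.745
1.3 [0.5251 0.114 ] row [0.0862 0.072  0.    ] turn -0.828
```

View pics/t6.png

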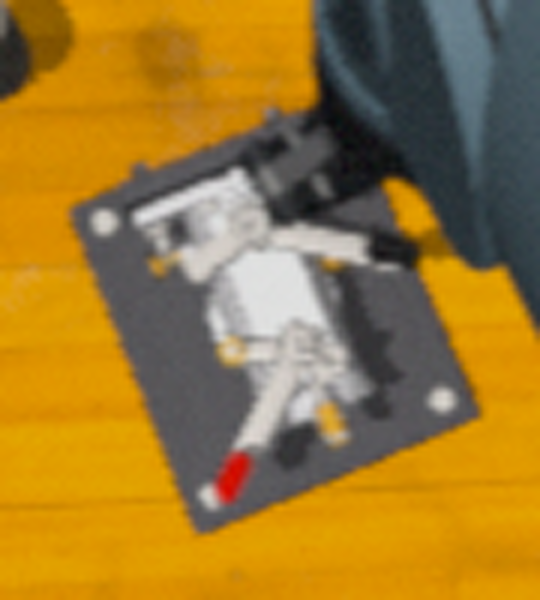

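The throttle is wide open, with the black paddle at (390,250). The stand is where it was, and the red paddle at (233,478) is still open. On to the choke.

```bash
python3 -m jog '[[-0.04,0.01,0,0,0,0.07,0],[-0.08,0.02,0,0,0,0.14,0],[-0.12,0.04,0,0,0,0.21,0],[-0.159,0.051,0,0,0,0.28,0],[-0.159,0.051,0,0,0,0.348,0],[-0.159,0.051,-0.05,0,0,0.348,0],[-0.159,0.051,-0.09,0,0,0.348,0],[-0.159,0.051,-0.119,0,0,0.348,0],[-0.159,0.051,-0.119,0,0,0.348,0],[-0.159,0.051,-0.119,0,0,0.348,0]]'
python3 -m jog '[[0.006,0.01,0,0,0,0,0],[0.012,0.019,0,0,0,0,0],[0.015,0.029,0,0,0,-0.08,0],[0.02,0.037,0,0,0,-0.16,0],[0.026,0.045,0,0,0,-0.25,0],[0.026,0.045,0,0,0,-0.25,0]]'
python3 - <<'E'
from h import *
plan("choke",[.39,.52,.65,.78,.91,1.04],.013,.117)
E
```

```text
t: 7.92
eef_pos: [0.4601, 0.0602, 0.1169]
eef_rot: [0.873, 0.488, -0.001, -0.001]
wrist_force: [0.7, -0.4, 0.5]
grip_width: 0.0003
grip_force: 0.0
t: 8.42
eef_pos: [0.4828, 0.0966, 0.119]
eef_rot: [0.952, 0.307, 0.002, -0.0]
wrist_force: [0.5, -0.3, -0.1]
grip_width: -0.0001
grip_force: 0.0
0.39 [0.4797 0.0937] row [-0.0041 -0.0037 -0.0027] turn 0.011
0.52 [0.4848 0.0991] row [ 0.0027  0.0033 -0.0027] turn -0.072
0.65 [0.4905 0.1037] row [ 0.0103  0.0095 -0.0027] turn -0.154
0.78 [0.4968 0.1075] row [ 0.0186  0.0146 -0.0027] turn -0.237
0.91 [0.5035 0.1105] row [ 0.0276  0.0186 -0.0027] turn -0.32
1.04 [0.5105 0.1126] row [ 0.037   0.0214 -0.0027] turn -0.403
```

```bash
python3 -m jog '[[0.007,0.007,0,0,0,-0.08,0],[0.014,0.013,0,0,0,-0.16,0],[0.022,0.018,0,0,0,-0.25,0],[0.022,0.018,0,0,0,-0.25,0]]'
python3 -m jog '[[0.004,0.002,0,0,0,-0.04,0],[0.009,0.004,0,0,0,-0.08,0],[0.009,0.004,0,0,0,-0.08,0]]'
python3 -m jog '[[0.004,0.002,0,0,0,-0.04,0],[0.009,0.003,0,0,0,-0.08,0],[0.009,0.003,0,0,0,-0.08,0]]'
python3 - <<'E'
from h import *
im,d=robot.snapshot("wrist"); im2,_=robot.snapshot("scene")
cv2.imwrite("pics/s7.png",np.hstack([cv2.resize(im[200:384,100:356],(420,400),interpolation=cv2.INTER_CUBIC),cv2.resize(im2[170:290,235:335],(370,400),interpolation=cv2.INTER_CUBIC)]))
plan("choke",[1.04,1.17,1.3,1.35],.013,.117)
E
```

```text
t: 8.75
eef_pos: [0.4981, 0.1083, 0.1182]
eef_rot: [0.993, 0.117, 0.001, -0.0]
wrist_force: [-0.2, -0.3, 0.8]
grip_width: 0.0005
grip_force: 0.2
t: 9.0
eef_pos: [0.5046, 0.111, 0.118]
eef_rot: [0.998, 0.056, 0.001, -0.0]
wrist_force: [-0.1, 0.5, -0.3]
grip_width: -0.0002
grip_force: 0.0
t: 9.25
eef_pos: [0.5112, 0.1129, 0.1178]
eef_rot: [1.0, -0.007, 0.001, -0.0]
wrist_force: [-0.3, 0.2, -0.2]
grip_width: -0.0001
grip_force: 0.0
1.04 [0.5105 0.1126] row [ 0.0001 -0.0001 -0.0008] turn 0.002
1.17 [0.5177 0.1137] row [ 0.0097  0.0015 -0.0008] turn -0.081
1.3 [0.5251 0.114 ] row [ 0.0195  0.0018 -0.0008] turn -0.164
1.35 [0.5279 0.1138] row [ 0.0233  0.0015 -0.0008] turn -0.195
```

View pics/s7.png

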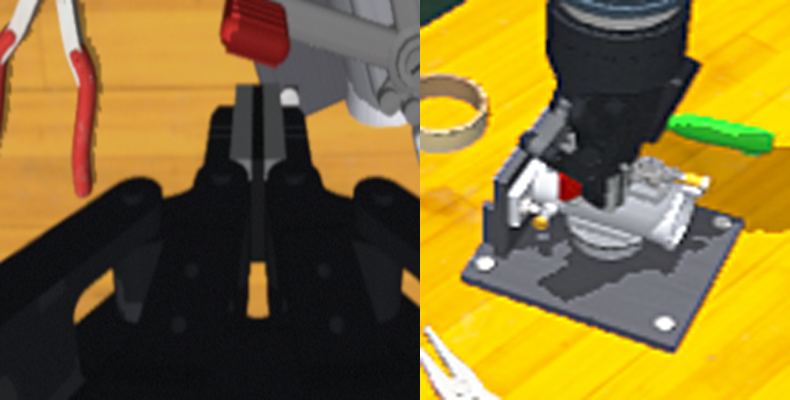

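The red paddle has snapped ahead of the finger, well past the second lobe. I'll follow it gently to the stop to confirm.

```bash
python3 -m jog '[[0.005,0.001,0,0,0,-0.04,0],[0.01,0.0015,0,0,0,-0.08,0],[0.015,0.002,0,0,0,-0.12,0],[0.015,0.002,0,0,0,-0.12,0]]'
python3 -m jog '[[0.003,0,0,0,0,-0.03,0],[0.003,0,0,0,0,-0.03,0]]'
python3 -m jog '[[0.003,0,0,0,0,-0.02,0],[0.003,0,0,0,0,-0.02,0]]'
```

```text
t: 9.68
eef_pos: [0.5199, 0.1142, 0.117]
eef_rot: [0.995, -0.102, -0.002, 0.0]
wrist_force: [-3.7, 0.4, 3.5]
grip_width: 0.0
grip_force: 2.0
t: 9.85
eef_pos: [0.5205, 0.1146, 0.1168]
eef_rot: [0.992, -0.124, -0.003, 0.001]
wrist_force: [-8.9, 1.4, 7.4]
grip_width: 0.0002
grip_force: 4.6
t: 10.02
eef_pos: [0.5209, 0.1149, 0.1166]
eef_rot: [0.99, -0.139, -0.005, 0.001]
wrist_force: [-14.2, 2.4, 10.1]
grip_width: -0.0002
grip_force: 7.0
```

```bash
python3 -m jog '[[-0.015,0,0,0,0,0,0],[-0.03,0,0,0,0,0,0],[-0.03,0,0.04,0,0,0,0],[-0.03,0,0.08,0,0,0,0],[-0.03,0,0.12,0,0,0,0],[-0.03,-0.05,0.15,0,0,0,0],[-0.03,-0.1,0.19,0,0,0,0],[-0.03,-0.15,0.23,0,0,0,0],[-0.03,-0.2,0.23,0,0,0,0],[-0.03,-0.25,0.23,0,0,0,0],[-0.03,-0.25,0.23,0,0,0,0]]'
python3 - <<'E'
from h import *
im,d=robot.snapshot("wrist"); im2,_=robot.snapshot("top")
cv2.imwrite("pics/s8.png",np.hstack([im[0:300,60:460],cv2.resize(im2[185:285,215:305],(390,433),interpolation=cv2.INTER_CUBIC)[:300] if 0 else cv2.resize(im2[185:285,215:305],(270,300),interpolation=cv2.INTER_CUBIC)]))
print(project("wrist",model(np.load("pose.npy"))).round(0).tolist(), project("top",model(np.load("pose.npy"))).round(1).tolist())
E
```

```text
t: 10.93
eef_pos: [0.5031, -0.0826, 0.291]
eef_rot: [0.989, -0.145, 0.001, 0.002]
wrist_force: [-0.2, -0.4, -1.0]
grip_width: 0.0
grip_force: 0.0
[[80.0, 147.0], [150.0, 229.0], [220.0, 180.0], [121.0, 249.0], [101.0, 108.0]] [[226.6, 218.7], [248.0, 274.0], [295.7, 254.2], [254.2, 263.8], [268.7, 199.3]]
```

View pics/s8.png

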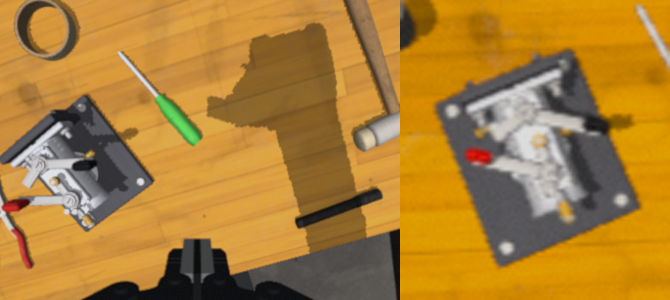

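The stand's corners are unchanged, the choke is at full (red paddle at 478,156) and the throttle is open (black at 595,125). Now to push the throttle back.

Run:
```python
from h import *
plan("thr",[1.3],-.030,.117)
c,w=finger("thr",1.3,-.030)
plan("thr",[1.3,1.17,1.04,.91,.78,.65,.52,.45,.37],-.013,.117,w,[*c,.117])
```

```text
1.3 [0.5269 0.0287] row [ 0.0316  0.1394 -0.2305] turn 0.012
1.3 [0.5433 0.0242] row [ 0.0219 -0.006   0.    ] turn 0.0
1.17 [0.55   0.0211] row [ 0.0308 -0.0101  0.    ] turn 0.083
1.04 [0.557  0.0189] row [ 0.0401 -0.013   0.    ] turn 0.166
0.91 [0.5642 0.0176] row [ 0.0497 -0.0147  0.    ] turn 0.248
0.78 [0.5715 0.0173] row [ 0.0595 -0.0151  0.    ] turn 0.331
0.65 [0.5788 0.0179] row [ 0.0693 -0.0143  0.    ] turn 0.414
0.52 [0.586  0.0195] row [ 0.0788 -0.0122  0.    ] turn 0.497
0.45 [0.5898 0.0207] row [ 0.0838 -0.0105  0.    ] turn 0.541
0.37 [0.5939 0.0225] row [ 0.0894 -0.0082  0.    ] turn 0.592
```

```bash
python3 -m jog '[[0.016,0.05,-0.02,0,0,0.01,0],[0.032,0.1,-0.03,0,0,0.01,0],[0.032,0.139,-0.05,0,0,0.01,0],[0.032,0.139,-0.1,0,0,0.01,0],[0.032,0.139,-0.14,0,0,0.01,0],[0.032,0.139,-0.18,0,0,0.01,0],[0.032,0.139,-0.21,0,0,0.01,0],[0.032,0.139,-0.23,0,0,0.01,0],[0.032,0.139,-0.23,0,0,0.01,0],[0.032,0.139,-0.23,0,0,0.01,0]]'
python3 -m jog '[[0.01,-0.003,0,0,0,0,0],[0.022,-0.006,0,0,0,0,0],[0.031,-0.01,0,0,0,0.08,0],[0.04,-0.013,0,0,0,0.16,0],[0.05,-0.015,0,0,0,0.24,0],[0.06,-0.015,0,0,0,0.33,0],[0.069,-0.014,0,0,0,0.41,0],[0.069,-0.014,0,0,0,0.41,0]]'
python3 -m jog '[[0.005,0.001,0,0,0,0.04,0],[0.009,0.002,0,0,0,0.08,0],[0.009,0.002,0,0,0,0.08,0]]'
python3 - <<'E'
from h import *
plan("thr",[.65,.52,.45,.37,.3],-.013,.117)
E
```

```text
t: 11.87
eef_pos: [0.5268, 0.0325, 0.1168]
eef_rot: [0.991, -0.132, -0.001, -0.0]
wrist_force: [0.4, 0.1, 0.5]
grip_width: 0.0001
grip_force: 0.0
t: 12.53
eef_pos: [0.5819, 0.02, 0.1184]
eef_rot: [0.982, 0.189, 0.001, 0.0]
wrist_force: [0.2, 0.1, 0.4]
grip_width: -0.0004
grip_force: 0.0
t: 12.78
eef_pos: [0.5873, 0.0215, 0.1181]
eef_rot: [0.969, 0.248, 0.001, 0.0]
wrist_force: [-0.8, 0.7, -0.7]
grip_width: 0.0001
grip_force: 0.1
0.65 [0.5788 0.0179] row [-0.0113 -0.0048 -0.0015] turn -0.075
0.52 [0.586  0.0195] row [-0.0018 -0.0027 -0.0015] turn 0.008
0.45 [0.5898 0.0207] row [ 0.0033 -0.001  -0.0015] turn 0.053
0.37 [0.5939 0.0225] row [ 0.0088  0.0013 -0.0015] turn 0.104
0.3 [0.5975 0.0243] row [ 0.0135  0.0036 -0.0015] turn 0.148
```

Now small steps until the tail meets the roller.

```bash
python3 -m jog '[[0.004,0.001,0,0,0,0.04,0],[0.004,0.001,0,0,0,0.04,0]]'
python3 -m jog '[[0.003,0.001,0,0,0,0.03,0],[0.003,0.001,0,0,0,0.03,0]]'
python3 -m jog '[[0.003,0.001,0,0,0,0.03,0],[0.003,0.001,0,0,0,0.03,0]]'
```

```text
t: 12.95
eef_pos: [0.5899, 0.0223, 0.1179]
eef_rot: [0.961, 0.278, 0.001, 0.0]
wrist_force: [-0.9, -0.8, 1.7]
grip_width: 0.0
grip_force: 0.3
t: 13.12
eef_pos: [0.5917, 0.023, 0.1177]
eef_rot: [0.954, 0.3, 0.0, 0.0]
wrist_force: [-1.5, -1.4, 1.1]
grip_width: 0.0001
grip_force: 0.5
t: 13.28
eef_pos: [0.5932, 0.0234, 0.1175]
eef_rot: [0.947, 0.322, -0.001, 0.0]
wrist_force: [-3.5, -1.9, 3.0]
grip_width: -0.0
grip_force: 1.8
```

```bash
python3 -m jog '[[0.002,0.001,0,0,0,0.01,0],[0.002,0.001,0,0,0,0.01,0],[0.002,0.001,0,0,0,0.01,0]]'
python3 -m jog '[[-0.015,-0.009,0,0,0,0,0],[-0.025,-0.015,0,0,0,0,0],[-0.025,-0.015,0.04,0,0,0,0],[-0.025,-0.015,0.08,0,0,0,0],[-0.025,-0.04,0.12,0,0,0,0],[-0.03,-0.09,0.16,0,0,0,0],[-0.03,-0.14,0.2,0,0,0,0],[-0.03,-0.19,0.23,0,0,0,0],[-0.03,-0.24,0.23,0,0,0,0],[-0.03,-0.28,0.23,0,0,0,0],[-0.03,-0.28,0.23,0,0,0,0],[-0.03,-0.28,0.23,0,0,0,0]]'
python3 - <<'E'
from h import *
im,d=robot.snapshot("wrist"); im2,_=robot.snapshot("top")
cv2.imwrite("pics/s9.png",np.hstack([cv2.resize(im[0:200,0:200],(400,400)),cv2.resize(im2[185:285,215:305],(400,444),interpolation=cv2.INTER_CUBIC)[:400]]))
x,y,a=np.load("pose.npy")
S=np.array([x+.025*np.cos(a),y+.025*np.sin(a)])
for q in [.3,.37,.45,.55]:
    t=a-.87-q;P=project("top",[[*(S+.055*np.array([np.cos(t),np.sin(t)])),.131]])[0];print(q,((P-[215,185]+.4)*4.444).round(0))
S=np.array([x-.025*np.cos(a),y-.025*np.sin(a)])
for q in [1.15,1.3]:
    t=a+2.27-q;P=project("top",[[*(S+.055*np.array([np.cos(t),np.sin(t)])),.131]])[0];print(q,((P-[215,185]+.4)*4.444).round(0))
E
```

```text
t: 13.53
eef_pos: [0.5942, 0.0239, 0.1173]
eef_rot: [0.944, 0.329, -0.001, 0.0]
wrist_force: [-5.1, -1.9, 5.5]
grip_width: 0.0003
grip_force: 2.9
t: 14.53
eef_pos: [0.5722, -0.1885, 0.2898]
eef_rot: [0.945, 0.327, 0.0, 0.001]
wrist_force: [0.4, 0.7, -0.8]
grip_width: -0.0001
grip_force: 0.0
0.3 [266.  84.]
0.37 [272.  89.]
0.45 [277.  96.]
0.55 [283. 105.]
1.15 [118. 245.]
1.3 [120. 228.]
```

View pics/s9.png

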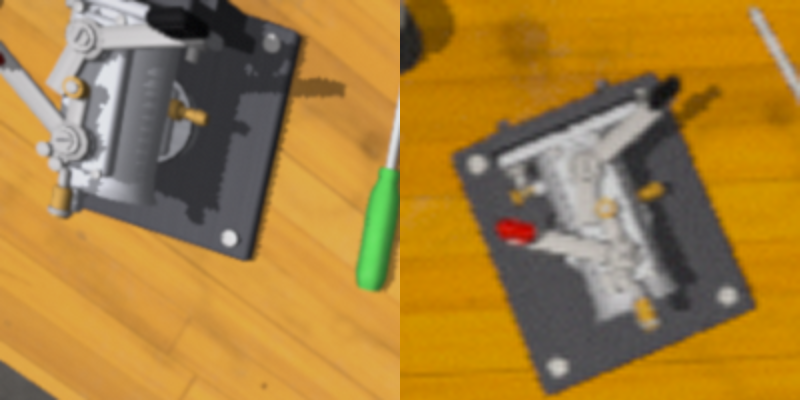

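The tail rests against the brass roller (left view, 72,87), the red paddle is at full choke, and the stand hasn't moved. Handing in.

```bash
python3 -c "
from station import robot
print(robot.finish_job())"
```

```text
the job is handed in; nothing more can be done
None
```

The carburettor is set for a cold start and handed in: throttle opened to its stop, choke at full, then the throttle pushed back until its tail rests on the roller, with no visible movement of the stand, in about 15 s of the 72 s allowed.

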